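Bring a culture dish under the swing-arm bench magnifier

ROBOT

A 7-joint arm with a two-finger parallel gripper is mounted at the origin on a cart in front of the work surface, level with it; the furniture and walls round the work are solid. World frame = base frame: x ahead of the robot, y to its left, z up, the work surface at z = 0. Lengths are in m, angles in rad, forces in N, time in s.
With the tool pointing down it reaches from about 0.425 to 0.925 m from the base axis. Payload 6.8 kg.
Tool frame: the origin (TCP) lies midway between the tips of the shut fingers; the grasp point (between the pads) lies 19 mm behind it; z points along the fingers, y is the line along which they close (so a half turn about z gives the same grasp; the last joint's range is limited). The gripper opens to 85 mm and grips with 20 to 120 N. Pads are 22 mm wide; open, the fingers measure 114 mm over their backs; the gripper's body (76 mm by 85 mm) begins 54 mm behind the grasp point. The pads swing forward as they close: fully open they stand 13 mm farther back than shut.
Start: joints at [-1.458, 0.477, 0.022, 1.555, -0.011, 1.109, -0.083], TCP at [0.148, 0.659, 0.231] pointing down, gripper open.
Joint ranges: [-2.96, 2.96], [-0.34, 2.1], [-1.41, 1.46], [0.24, 2.44], [-1.37, 4.51], [0.17, 1.92], [-2.96, 2.96]. Speed limits (rad/s): [2.39, 2.39, 3.14, 3.14, 3.14, 3.14, 3.14].

INTERFACE

Orientations are given as a unit quaternion [w, x, y, z].
In Python, from station import * gives the robot as it stands.
- The arm moves only by the shell command python3 -m creep 'ROWS' [FORCE]. ROWS is JSON, a list of rows, each a list of 7 numbers: the gripper command: -1 is shut, 1 is fully open, values between are in proportion, then the shift along the world's x, y, z in mm, then the turn, a rotation vector about the world's x, y, z in rad. A call has 1 to 5 rows; each row shifts and turns the commanded pose from where the row before left it; what a row does not reach is not made up. A row lasts 1/8 s, in which the tool goes at most 62.5 mm and 10.7 degrees, less where a joint would pass 70% of its speed; a pose out of reach is approached as far as the arm can. A call is refused whole if a number of a shift passes 62.5 or a number of a turn 0.188, either way. A call with a gripper value outside its range is refused whole. The fingers move at their own pace and stop on an object; FORCE is the grip in N (left out, the last holds). Time passes only in rows, so rows that do not move let the fingers close. It gives the time, the measured TCP pose, the force, the opening and the grip force at its end, in the units of the state.
- get_obs(): the state, without advancing time (a new reading comes with each control period).
- read_camera(name): name is "scene" or "top" or "wrist"; returns (picture, depth): 384x512x3 uint8, red, green, blue; 384x512 float32, m along the optical axis (not along the pixel's ray), 0 where there is no reading.
- camera_params(name): a dict with "intrinsics" (3x3 intrinsics, pixels), "cam_to_world" (4x4, takes a point from camera to world coordinates); the wrist camera has in their place "mount" (4x4, takes a point from camera to tool coordinates, whose origin is the TCP and whose axes are the flange's). Camera axes: x right, y up, looking along -z (the intrinsics and any distortion apply to the point x, -y, -z); pixel columns grow to the right and rows downward; lengths in m; the calibration is good to about 2 mm. The wrist camera is an equidistant fisheye: a pixel r from the principal point sees the ray r / f radians off the axis. A picture is of the moment at which its call begins: read the wrist's pose just before it. camera_params takes no time and is no camera call.
- hand_in(): hands the job in; it is judged then, once.
The state is a dict: "t": time; "q": joint angles; "joint_vel": joint speeds; "joint_torque": joint torques, N m; "eef_pos": TCP position; "tool_rot": TCP orientation; "contact_force": force on the tool from outside, world axes, zero at the start; "torque": the same for the moment, N m; "gripper_width": opening from 0.0 (shut) to 1.0 (fully open); "grasp_force": force on a finger pad.
Only numpy, scipy, OpenCV 4.12 (cv2) and the standard library are available. Lean on these libraries where they do the work, as an engineer would, in place of code of your own. Each camera call takes 0.05 s, during which the arm holds its last target. There are 200 camera calls.

TASK

Get the pink dish ready for counting: swing the magnifier's arm out of the way so that the lens is well clear of the white stage, set the dish with the pink medium flat inside the black rubber ring on the stage and let go of it, then swing the arm back until the lens is centred over the dish. Keep the pink dish level throughout, and leave the dish with the amber medium where it is.

Things in the scene. Friction and masses are not known exactly. Their poses are not given: they have to be found in the camera images.
- stand: fixed stand of the bench magnifier: dark cast foot (235 x 110 x 17 mm) carrying a white light box 120 x 120 mm and, behind it, an upright steel column (18 mm across). Origin on the bench under the centre of the light box; its +x points from there to the column (column axis at x = 170 mm), z up. It stands elsewhere and turned otherwise each time
- stage_seat (a point): centre of the white stage (the top of the light box, 36 mm above the bench), where the dish belongs; axes as the stand's. Round it a black rubber centring ring lies on the stage: 68 mm inside, 75 mm outside, 3 mm high
- column_axis (a point): point on the column's axis, about which the arm swings level, at the arm's height (165 mm above the bench); axes as the stand's. The column and its cap reach up to 199 mm
- magnifier (a joint): angle of the magnifier's arm about the column (rad): 0 = lens exactly over the stage centre, growing as it swings clockwise seen from above (out to the robot's left). Stops at -0.35 and 1.5; at 0.95 the lens centre is 156 mm from the stage centre. It stays where it is left; turning it takes about 0.25 N m (about 1 N at the knob)
- lens_centre (a point): centre of the magnifying lens (clear lens in a white rim, 106 mm outside, 16 mm thick), at the arm's height, 170 mm from the column axis; x runs along the arm to the column, z up. With the lens over the stage, its rim hangs 118 mm above the stage
- knob (a point): middle of the upright round black grip knob (17 mm across) at the arm's outer end, 234 mm from the column axis in line with the lens centre and 32 mm above it. The knob's top is 21 mm above this point, its foot 21 mm below, the top of the lens rim 24 mm below
- pink_dish: round closed culture dish, clear plastic with pink medium, 60 mm across and 15 mm high, 20 to 45 g, standing loose on the bench; origin at the centre of its underside, z up. Grasp it across the 60 mm
- amber_dish: the same dish with amber-yellow medium; leave it alone. The two dishes stand side by side in front of the stand and the microscope, centres 80 to 120 mm apart, in either order
There are look-alikes about, which are no part of the job. What is shaped like the pink_dish but purple or turquoise is not meant.

How it is judged:
On the way, in this order (a step that is already met when the one before it is completed fails the run):
1. the magnifier is swung clear: lens centre more than 95 mm (seen from above) from the stage centre, so that the rim no longer overhangs the ring (horizontal distance between lens_centre and stage_seat above 0.095 m), for 0.2 s.
2. the pink dish lies flat inside the rubber ring, let go, with the lens still clear (horizontal distance between pink_dish and stage_seat below 0.006 m and z of pink_dish in the frame of stage_seat between -0.003 and 0.0018 m and angle between pink_dish's own z axis and vertical below 0.035 rad and contact force between the fingers and pink_dish below 0.05 N and horizontal distance between lens_centre and stage_seat above 0.095 m), for 0.2 s.
At the end, for the whole second after the job is handed in: The pink dish lies flat and at rest inside the rubber ring on the stage (its centre within 6 mm of the ring's, level within 2 degrees), and the magnifier's arm is at rest with the lens centre over the dish's centre within 12 mm seen from above (horizontal distance between lens_centre and pink_dish below 0.012 m and velocity of joint magnifier between -0.02 and 0.02 rad/s and horizontal distance between pink_dish and stage_seat below 0.006 m and z of pink_dish in the frame of stage_seat between -0.003 and 0.0018 m and angle between pink_dish's own z axis and vertical below 0.035 rad and linear speed of pink_dish below 0.01 m/s); the robot touches nothing.
It fails at once if the pink dish tipped more than about 23 degrees (angle between pink_dish's own z axis and vertical above 0.4 rad).
It fails at once if the amber dish moved by more than 15 mm (distance of amber_dish from where it was at the start of the episode above 0.015 m).
It also fails if it takes over 69 s, if anything falls off the work surface, if the arm or the gripper's body presses on something with over 40 N, if the wrist force passes 120 N, or if a joint passes its speed limit or range.

## Working session

There is one attempt and no reset: what is moved stays moved. The work goes in short steps, Python scripts to look and compute and a shell command to move; the robot and the scene stay as the last step left them, time stands still between calls to the robot, and variables do not carry over. Pictures are saved under pics/ and viewed, at most 10 in all, crops included, and the job is handed in when it is done.

```bash
mkdir -p pics; ls
cat > h.py <<'E'
from station import *
import numpy as np, cv2
def cast(name,uv,z):
    p=camera_params(name);K=np.array(p["intrinsics"]);T=np.array(p["cam_to_world"])
    d=np.array([(uv[0]-K[0,2])/K[0,0],-(uv[1]-K[1,2])/K[1,1],-1.])
    d=T[:3,:3]@d;o=T[:3,3];return o+d*(z-o[2])/d[2]
def cloud(name,dep):
    p=camera_params(name);K=np.array(p["intrinsics"]);T=np.array(p["cam_to_world"])
    v,u=np.mgrid[:dep.shape[0],:dep.shape[1]]
    P=np.stack([(u-K[0,2])/K[0,0]*dep,-(v-K[1,2])/K[1,1]*dep,-dep],-1)
    return P@T[:3,:3].T+T[:3,3]
E
python3 - <<'E'
from h import *
o=get_obs();print({k:np.round(v,3) for k,v in o.items()})
for n in("scene","top"):
    im,d=read_camera(n);cv2.imwrite(f"pics/{n}0.png",im[:,:,::-1]);np.savez(f"{n}0.npz",im=im,d=d)
    print(n,{k:np.round(v,3).tolist() for k,v in camera_params(n).items()})
E
```

```text
pics
{'t': np.float64(0.0), 'q': array([-1.458,  0.478,  0.022,  1.556, -0.012,  1.109, -0.083]), 'joint_vel': array([ 0.001,  0.   ,  0.001,  0.001,  0.001, -0.   ,  0.   ]), 'joint_torque': array([ 1.0000e-03, -5.9647e+01,  1.6080e+00, -2.8119e+01,  1.2000e-02,
        9.0000e-03,  0.0000e+00]), 'eef_pos': array([0.148, 0.658, 0.23 ]), 'tool_rot': array([-0.   ,  0.11 ,  0.994, -0.001]), 'contact_force': array([ 0.129,  0.108, -0.588]), 'torque': array([-0.01 ,  0.009,  0.032]), 'grasp_force': np.float64(0.0), 'gripper_width': np.float64(1.004)}
scene {'intrinsics': [[359.011, 0.0, 256.06], [0.0, 359.011, 191.898], [0.0, 0.0, 1.0]], 'cam_to_world': [[0.833, 0.385, -0.397, 0.169], [-0.553, 0.551, -0.625, -0.426], [-0.022, 0.741, 0.672, 0.755], [0.0, 0.0, 0.0, 1.0]]}
top {'intrinsics': [[468.971, 0.0, 260.705], [0.0, 468.971, 188.034], [0.0, 0.0, 1.0]], 'cam_to_world': [[0.026, 0.977, -0.21, 0.3], [-1.0, 0.026, 0.0, 0.172], [0.006, 0.21, 0.978, 1.257], [0.0, 0.0, 0.0, 1.0]]}
```

View pics/top0.png

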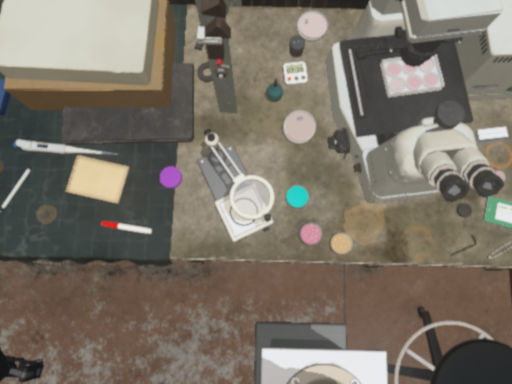

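View pics/scene0.png

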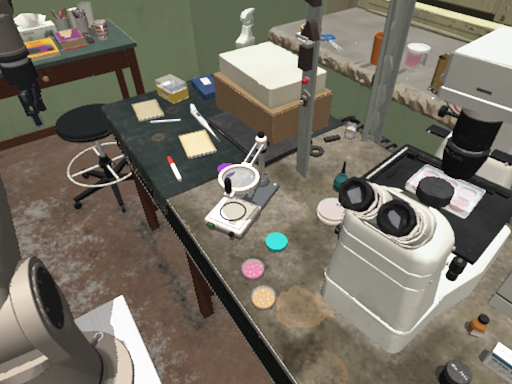

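The top view shows the pink dish at (311,233), the amber one at (341,243), the stand's light box near (243,214), the lens near (252,198) and the column near (211,138). Purple (171,177) and turquoise (298,196) are the look-alikes. Next I measure these.

Run:
```python
from h import *
for n in("top","scene"):
    z=np.load(n+"0.npz");im,d=z["im"],z["d"];hsv=cv2.cvtColor(im,cv2.COLOR_RGB2HSV);W=cloud(n,d)
    pts={"top":dict(pink=(311,233),amber=(341,243),turq=(298,196)),"scene":dict(pink=(253,269),amber=(263,297),turq=(276,242))}[n]
    for k,(u,v) in pts.items():
        c=hsv[v-2:v+3,u-2:u+3].reshape(-1,3).mean(0)
        m=((abs(hsv[...,0].astype(int)-c[0])<10)|(abs(hsv[...,0].astype(int)-c[0])>170))&(hsv[...,1]>0.55*c[1])&(hsv[...,2]>100)
        _,l=cv2.connectedComponents(m.astype(np.uint8));mm=l==l[v,u]
        vv,uu=np.nonzero(mm);ct=((uu.min()+uu.max())/2,(vv.min()+vv.max())/2)
        print(n,k,mm.sum(),ct,uu.ptp() if hasattr(uu,'ptp') else np.ptp(uu),np.ptp(vv),cast(n,ct,.012).round(4),"depth med",np.median(W[mm],0).round(4))
z=np.load("top0.npz");im,d=z["im"],z["d"];W=cloud("top",d)
roi=np.zeros(d.shape,bool);roi[120:250,190:285]=1
def comp(a,b,lab):
    m=roi&(W[...,2]>a)&(W[...,2]<b)&(d>0)
    n_,l,s,c=cv2.connectedComponentsWithStats(m.astype(np.uint8))
    for i in range(1,n_):
        if s[i,4]>8: print(lab,s[i].tolist(),W[l==i].mean(0).round(4), c[i].round(1))
    return m
comp(.185,.23,"high");comp(.15,.184,"lens/arm");m=comp(.03,.05,"stage")
vv,uu=np.nonzero(m)
r=cv2.minAreaRect(W[m][:,:2].astype(np.float32)*1000);print(r)
big=cv2.resize(im[115:255,185:335],None,fx=4,fy=4,interpolation=cv2.INTER_CUBIC);cv2.imwrite("pics/crop.png",big[:,:,::-1])
```

```text
top pink 346 (np.float64(310.0), np.float64(234.0)) 20 20 [0.4451 0.0375 0.012 ] depth med [0.4456 0.0379 0.0142]
top amber 29667 (np.float64(340.5), np.float64(135.0)) 341 260 [ 0.7236 -0.0465  0.012 ] depth med [ 5.832e-01  4.960e-02 -4.000e-04]
top turq 374 (np.float64(296.5), np.float64(196.5)) 21 21 [0.5458 0.0744 0.012 ] depth med [0.5462 0.0735 0.0142]
scene pink 326 (np.float64(252.5), np.float64(270.0)) 21 18 [0.442  0.0301 0.012 ] depth med [0.4408 0.0286 0.0154]
scene amber 21351 (np.float64(339.5), np.float64(254.0)) 343 258 [ 0.6536 -0.0554  0.012 ] depth med [ 0.5584 -0.0911  0.0007]
scene turq 338 (np.float64(276.0), np.float64(241.5)) 22 19 [0.5438 0.071  0.012 ] depth med [0.5419 0.069  0.0155]
high [205, 133, 13, 12, 83] [0.644  0.2933 0.1939] [210.7 138.7]
high [264, 214, 7, 8, 51] [0.4566 0.1561 0.2109] [266.9 217.5]
lens/arm [204, 129, 7, 11, 28] [0.6681 0.3077 0.1629] [206.6 133.1]
lens/arm [205, 133, 69, 92, 1920] [0.525  0.205  0.1702] [246.7 191. ]
stage [219, 151, 6, 9, 29] [0.6507 0.2817 0.0341] [221.  154.9]
stage [210, 152, 10, 12, 49] [0.6395 0.3004 0.0337] [213.9 158.8]
stage [215, 195, 58, 46, 904] [0.4726 0.2317 0.035 ] [237.1 220.7]
((579.4896850585938, 193.98776245117188), (297.8540954589844, 212.88015747070312), 9.10285758972168)
```

View pics/crop.png

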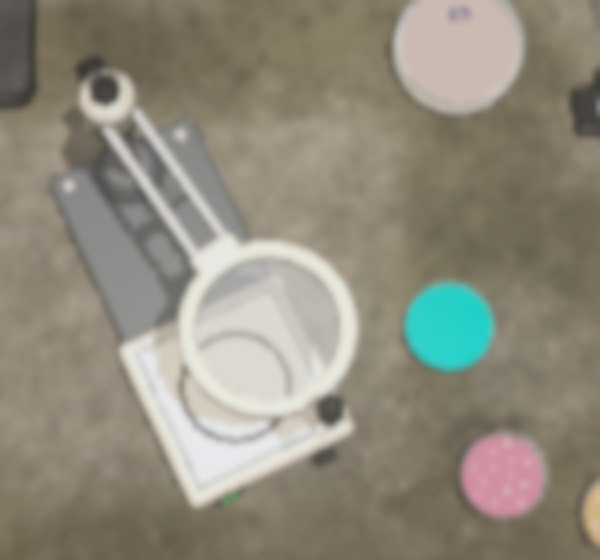

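Run:
```python
from h import *
f=lambda a,z:cast("top",(185+a[0]/4-.375,115+a[1]/4-.375),z)
ring=f((236,386),.038);col=f((105,90),.199);lens=f((268,327),.173);knob=f((331,407),.218);am=cast("top",(341,243),.012)
print("ring",ring,"col",col,"lens",lens,"knob",knob,"amber",am)
for n,p in(("ring",ring),("lens",lens),("knob",knob)):
    v=(p-col)[:2];print(n,np.hypot(*v).round(4),np.degrees(np.arctan2(v[1],v[0])).round(2))
# expected stage centre from corners
cs=[f(a,.036) for a in((121,348),(196,506),(353,427))];print("corners",np.round(cs,4), "mid",((cs[0]+cs[2])/2).round(4))
kd=(knob-col)[:2]
for a in (-0.35,0,.3,.6,.7,.8,.95):
    v=(ring-col)[:2];b=np.arctan2(v[1],v[0])-a;print(a,"knob",(col[:2]+.234*np.array([np.cos(b),np.sin(b)])).round(3),"lens",(col[:2]+.17*np.array([np.cos(b),np.sin(b)])).round(3))
```

```text
ring [0.49779749 0.21513682 0.038     ] col [0.64625128 0.29255055 0.199     ] lens [0.51146443 0.1926883  0.173     ] knob [0.45804721 0.155265   0.218     ] amber [ 0.423387   -0.04474378  0.012     ]
ring 0.1674 -152.46
lens 0.1677 -143.47
knob 0.233 -143.89
corners [[0.5215 0.292  0.036 ]
 [0.4186 0.2386 0.036 ]
 [0.473  0.1376 0.036 ]] mid [0.4972 0.2148 0.036 ]
-0.35 knob [0.488 0.12 ] lens [0.532 0.167]
0 knob [0.439 0.184] lens [0.496 0.214]
0.3 knob [0.416 0.251] lens [0.479 0.262]
0.6 knob [0.414 0.32 ] lens [0.477 0.313]
0.7 knob [0.418 0.343] lens [0.48 0.33]
0.8 knob [0.424 0.366] lens [0.485 0.346]
0.95 knob [0.438 0.398] lens [0.495 0.369]
```

```bash
python3 -m creep '[[1,20,-30,20,0,0,0.08],[1,32,-50,10,0,0,0.09],[1,32,-50,0,0,0,0.09],[1,32,-50,0,0,0,0.09],[1,32,-50,0,0,0,0.09]]' 20; python3 -m creep '[[1,32,-50,0,0,0,0.09],[1,32,-50,0,0,0,0.09],[1,32,-50,0,0,0,0.09],[1,32,-50,0,0,0,0.09],[0,0,0,0,0,0,0]]'
```

```text
t: 0.72
eef_pos: [0.2966, 0.4266, 0.2611]
tool_rot: [-0.0, -0.111, 0.994, -0.0]
contact_force: [0.4, 0.8, 0.2]
gripper_width: 0.998
grasp_force: 0.0
t: 1.35
eef_pos: [0.426, 0.2238, 0.2612]
tool_rot: [-0.0, -0.282, 0.96, -0.001]
contact_force: [-0.8, -0.1, -0.2]
gripper_width: 0.819
grasp_force: 0.0
```

```bash
python3 -m creep '[[0,15,-34,0,0,0,0.03],[0,16,-34,0,0,0,0.03],[0,0,0,0,0,0,0],[0,0,0,0,0,0,0]]'
python3 - <<'E'
from h import *
o=get_obs();im,d=read_camera("wrist");cv2.imwrite("pics/w1.png",im[:,:,::-1]);np.savez("w1.npz",im=im,d=d,p=o["eef_pos"],q=o["tool_rot"])
print({k:np.round(v,4).tolist() for k,v in camera_params("wrist").items()},o["eef_pos"],o["tool_rot"])
E
```

```text
t: 1.85
eef_pos: [0.4542, 0.1618, 0.2611]
tool_rot: [-0.0, -0.315, 0.949, 0.0]
contact_force: [0.3, 0.4, 0.5]
gripper_width: 0.499
grasp_force: 0.0
{'intrinsics': [[297.3186, 0.0, 257.6417], [0.0, 297.3186, 194.5107], [0.0, 0.0, 1.0]], 'mount': [[-0.0008, 0.9479, 0.3186, 0.0816], [1.0, 0.0005, 0.0008, 0.0001], [0.0006, 0.3186, -0.9479, -0.1426], [0.0, 0.0, 0.0, 1.0]]} [0.45422022 0.16179273 0.2610837 ] [-2.76689635e-04 -3.14505513e-01  9.49255573e-01  2.49259998e-04]
```

View pics/w1.png

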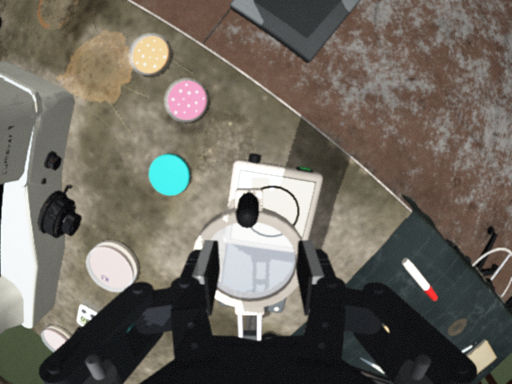

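The wrist view shows the knob at about (248,208) ahead of the fingers, the ring at about (271,211), the pink dish at (187,100) and the amber dish at (149,54). Next I cast these with the fisheye model.

```bash
cat >> h.py <<'E'
from scipy.spatial.transform import Rotation as R
def wcast(uv,z,p,q):
    c=camera_params("wrist");K=np.array(c["intrinsics"]);M=np.array(c["mount"])
    x,y=(uv[0]-K[0,2]),(uv[1]-K[1,2]);r=np.hypot(x,y);th=r/K[0,0]
    d=np.array([np.sin(th)*x/r,-np.sin(th)*y/r,-np.cos(th)])
    Rt=R.from_quat([q[1],q[2],q[3],q[0]]).as_matrix()
    o=Rt@M[:3,3]+p;d=Rt@M[:3,:3]@d
    return o+d*(z-o[2])/d[2]
E
python3 - <<'E'
from h import *
z=np.load("w1.npz");p,q,d=z["p"],z["q"],z["d"]
for n,uv,h in(("knobtop",(248,202),.218),("knob mid",(248,212),.197),("ring",(271,211),.038),("pink",(187,100),.014),("amber",(149,54),.014),("turq",(169,175),.014)):
    print(n,wcast(uv,h,p,q).round(4),d[uv[1],uv[0]])
g=cv2.cvtColor(z["im"],cv2.COLOR_RGB2GRAY)[180:235,235:265];print((g<40).astype(int).sum(1), (g<40).sum(0))
E
```

```text
knobtop [0.4469 0.1483 0.218 ] 0.21257368
knob mid [0.4599 0.157  0.197 ] 0.20184954
ring [0.4953 0.2143 0.038 ] 0.26130727
pink [0.4441 0.0387 0.014 ] 0.36775327
amber [ 0.4216 -0.043   0.014 ] 0.3475914
turq [0.5446 0.0748 0.014 ] 0.40032333
[ 0  0  0  0  0  0  0  0  0  0  0  0  0  2  7 10 11 13 15 17 17 17 18 19
 19 19 19 19 20 20 21 21 21 20 15 13 12 12 11 11 12 13 15 14 12  9  3  0
  0  0  0  0  0  0  0] [ 0  0  8 13 20 25 27 28 26 23 25 24 26 25 25 27 32 30 28 26 24 21 14  0
  0  0  0  0  0  0]
```

```bash
python3 -m creep '[[0,4,-6,-15,0,0,0],[0,0,0,-30,0,0,0],[0,0,0,-29,0,0,0],[0,0,0,0,0,0,0]]' ; python3 -m creep '[[-1,0,0,0,0,0,0],[-1,0,0,0,0,0,0],[-1,0,0,0,0,0,0],[-1,0,0,0,0,0,0],[-1,0,0,0,0,0,0]]' 20
```

```text
t: 2.4
eef_pos: [0.4569, 0.154, 0.1848]
tool_rot: [-0.003, -0.314, 0.949, -0.001]
contact_force: [0.5, -0.1, 0.4]
gripper_width: 0.5
grasp_force: 0.0
t: 3.02
eef_pos: [0.4595, 0.155, 0.1882]
tool_rot: [0.001, -0.314, 0.949, 0.0]
contact_force: [-0.8, -0.8, 6.5]
gripper_width: 0.187
grasp_force: 20.8
```

Run:
```python
import numpy as np
c=np.array([.647,.2935]);k=np.array([.4595,.155]);v=k-c;b=np.arctan2(v[1],v[0]);r=np.hypot(*v);print(r,b)
P=[c+r*np.array([np.cos(b-.1*i),np.sin(b-.1*i)]) for i in range(13)]
print((np.diff(P,axis=0)*1000).round(1).tolist())
```

```text
0.23310619897377247 -2.5053844227935933
[[-12.9, 19.4], [-10.9, 20.6], [-8.8, 21.6], [-6.6, 22.4], [-4.3, 22.9], [-2.0, 23.2], [0.3, 23.3], [2.6, 23.2], [4.9, 22.8], [7.2, 22.2], [9.4, 21.3], [11.5, 20.3]]
```

```bash
python3 -m creep '[[-1,0,0,2,0,0,0],[-1,-13,19.5,0,0,0,-0.1],[-1,-11,20.5,0,0,0,-0.1],[-1,-9,21.5,0,0,0,-0.1],[-1,-6.5,22.5,0,0,0,-0.1]]'; python3 -m creep '[[-1,-4,23,0,0,0,-0.1],[-1,-2,23,0,0,0,-0.1],[-1,0.5,23.5,0,0,0,-0.1],[-1,2.5,23,0,0,0,-0.1],[-1,0,0,0,0,0,0]]'
```

```text
t: 3.65
eef_pos: [0.4203, 0.2388, 0.1885]
tool_rot: [0.001, -0.117, 0.993, -0.0]
contact_force: [10.5, 0.7, -15.0]
gripper_width: 0.187
grasp_force: 20.8
t: 4.28
eef_pos: [0.4171, 0.3319, 0.1884]
tool_rot: [0.001, 0.08, 0.997, -0.0]
contact_force: [4.1, -0.0, -5.6]
gripper_width: 0.189
grasp_force: 21.6
```

```bash
python3 -m creep '[[-1,5,23,0,0,0,-0.1],[-1,7,22,0,0,0,-0.1],[-1,9.5,21.5,0,0,0,-0.1],[-1,11.5,20.5,0,0,0,-0.1],[-1,0,0,0,0,0,0]]';python3 -m creep '[[0.2,0,0,0,0,0,0],[0.2,0,0,0,0,0,0],[0.2,0,0,0,0,0,0],[0.2,0,0,30,0,0,0],[0.2,0,0,40,0,0,0]]'
```

```text
t: 4.9
eef_pos: [0.4502, 0.4183, 0.1884]
tool_rot: [0.001, 0.277, 0.961, -0.001]
contact_force: [2.6, -0.8, -3.7]
gripper_width: 0.187
grasp_force: 21.8
t: 5.52
eef_pos: [0.4486, 0.4175, 0.2594]
tool_rot: [-0.001, 0.277, 0.961, -0.001]
contact_force: [-0.4, 1.4, 0.0]
gripper_width: 0.602
grasp_force: 0.0
```

```bash
python3 -m creep '[[1,0,-54,0,0,0,0.17],[1,0,-54,0,0,0,0.17],[1,0,-54,0,0,0,0.17],[1,0,-54,0,0,0,0.17],[1,0,-54,0,0,0,0.17]]';python3 -m creep '[[1,0,-54,0,0,0,0.17],[1,-4,-54,0,0,0,0.17],[1,0,0,0,0,0,0.17],[1,0,0,-30,0,0,0.17],[1,0,0,-30,0,0,0.17]]'; python3 -m creep '[[1,0,0,-40,0,0,0.17],[1,0,0,0,0,0,0],[1,0,0,0,0,0,0]]'
python3 - <<'E'
from h import *
o=get_obs();im,d=read_camera("wrist");cv2.imwrite("pics/w2.png",im[:,:,::-1]);np.savez("w2.npz",im=im,d=d,p=o["eef_pos"],q=o["tool_rot"]);print(o["q"].round(2))
im,d=read_camera("top");np.savez("top2.npz",im=im,d=d);cv2.imwrite("pics/top2.png",cv2.resize(im[115:265,185:355],None,fx=4,fy=4,interpolation=cv2.INTER_CUBIC)[:,:,::-1])
E
```

```text
t: 6.15
eef_pos: [0.449, 0.1463, 0.2597]
tool_rot: [0.0, -0.147, 0.989, 0.0]
contact_force: [1.0, 0.6, 0.9]
gripper_width: 1.0
grasp_force: 0.0
t: 6.78
eef_pos: [0.4456, 0.0404, 0.1992]
tool_rot: [0.001, -0.541, 0.841, 0.0]
contact_force: [0.4, 0.1, 0.4]
gripper_width: 1.002
grasp_force: 0.0
t: 7.15
eef_pos: [0.4461, 0.0404, 0.1605]
tool_rot: [0.001, -0.607, 0.795, -0.0]
contact_force: [0.0, -0.2, -0.2]
gripper_width: 1.004
grasp_force: 0.0
[-0.53  0.2   0.34  2.17 -0.09  0.79  2.74]
```

View pics/w2.png

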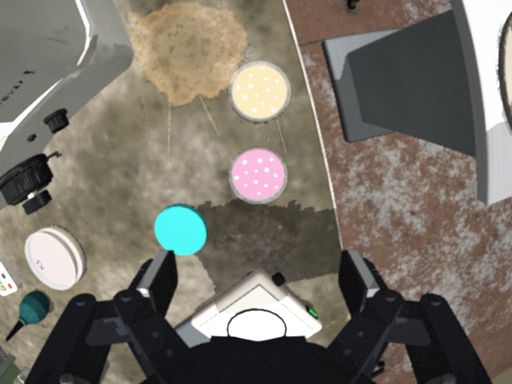

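View pics/top2.png

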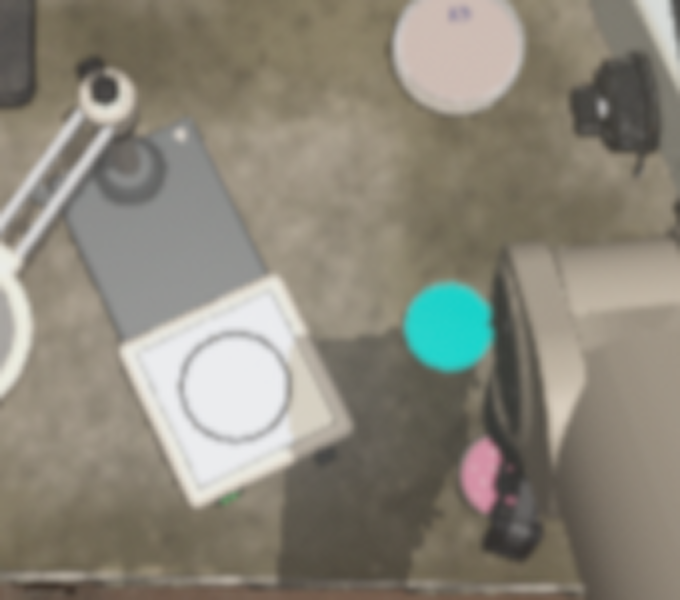

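The wrist view shows pink at (259,175) and amber at (260,91). The top crop shows the lens swung off to the left and the ring clear at crop (236,386). Next I compute the pick and place points.

Run:
```python
from h import *
z=np.load("w2.npz");p,q,im=z["p"],z["q"],z["im"];h=cv2.cvtColor(im,cv2.COLOR_RGB2HSV)
m=(h[...,0]>145)&(h[...,0]<178)&(h[...,1]>45)&(h[...,2]>150);m[:, :200]=0
n,l,s,c=cv2.connectedComponentsWithStats(cv2.morphologyEx(m.astype(np.uint8),cv2.MORPH_CLOSE,np.ones((7,7))))
i=1+s[1:,4].argmax();print(s[i],c[i]);x,y,w,hh=s[i,:4]
# rim: cast extents incl. clear plastic, at half height
print("pink",wcast((x+w/2-.5,y+hh/2-.5),.012,p,q).round(4),wcast(c[i],.012,p,q).round(4),"sizes",np.linalg.norm(wcast((x,y+hh/2),.012,p,q)-wcast((x+w,y+hh/2),.012,p,q)))
print("amber",wcast((260,91),.012,p,q).round(4),"y dir deg",2*np.degrees(np.arctan2(q[2],q[1]))-90)
t=np.load("top2.npz")["im"];g=cv2.cvtColor(t,cv2.COLOR_RGB2GRAY)
big=cv2.resize(g[190:235,225:265],None,fx=8,fy=8,interpolation=cv2.INTER_CUBIC)
mm=(big<135).astype(np.uint8);cs,_=cv2.findContours(mm,cv2.RETR_CCOMP,cv2.CHAIN_APPROX_NONE)
for k in cs:
    if len(k)>300:
        e=cv2.fitEllipse(k);uv=((e[0][0]+.5)/8-.5+225,(e[0][1]+.5)/8-.5+190);print(np.round(e[0]+e[1],1),np.round(uv,2),cast("top",uv,.0385).round(4))
zz=cloud("top",np.load("top2.npz")["d"])
L=zz[(zz[...,2]>.155)&(zz[...,2]<.18)&(zz[...,0]>.4)&(zz[...,0]<.6)&(zz[...,1]>.3)&(zz[...,1]<.5)];print("lens mid",(L.max(0)+L.min(0))/2)
```

```text
[ 232  148   52   51 2033] [257.65715691 173.3546483 ]
pink [0.445  0.0338 0.012 ] [0.4449 0.0342 0.012 ] sizes 0.05267671910176513
amber [ 0.4211 -0.0446  0.012 ] y dir deg 164.75897876762448
lens mid [0.52030335 0.37344858 0.16706016]
```

```bash
python3 -m creep '[[1,-1,-4,-50,0,0,0],[1,0,0,-50,0,0,0],[1,0,0,-30,0,0,0],[1,0,0,-20,0,0,0],[1,0,0,-8,0,0,0]]'; python3 -m creep '[[1,0,0,-2,0,0,0],[1,0,0,0,0,0,0],[-1,0,0,0,0,0,0],[-1,0,0,0,0,0,0],[-1,0,0,0,0,0,0]]' 20
python3 - <<'E'
from h import *
t=np.load("top2.npz")["im"];g=cv2.cvtColor(t,cv2.COLOR_RGB2GRAY)
big=cv2.resize(g[190:235,225:265],None,fx=8,fy=8,interpolation=cv2.INTER_CUBIC)
mm=cv2.adaptiveThreshold(big,255,cv2.ADAPTIVE_THRESH_MEAN_C,cv2.THRESH_BINARY_INV,61,15)
cs,_=cv2.findContours(mm,cv2.RETR_CCOMP,cv2.CHAIN_APPROX_NONE)
for k in cs:
    if len(k)>250:
        e=cv2.fitEllipse(k);uv=((e[0][0]+.5)/8-.5+225,(e[0][1]+.5)/8-.5+190);print(len(k),np.round(e[0]+e[1],1),np.round(uv,2),cast("top",uv,.0385).round(4))
E
```

```text
t: 7.88
eef_pos: [0.445, 0.0366, 0.0013]
tool_rot: [0.0, -0.608, 0.794, -0.0]
contact_force: [0.7, 1.3, 0.7]
gripper_width: 0.996
grasp_force: 0.0
t: 8.5
eef_pos: [0.4448, 0.0365, 0.0]
tool_rot: [0.0, -0.608, 0.794, -0.0]
contact_force: [-2.0, 0.8, 6.1]
gripper_width: 0.69
grasp_force: 20.0
653 [150.9 173.8 226.6 230.5] [243.42 211.29] [0.4973 0.2156 0.0385]
576 [151.  173.9 199.1 203.7] [243.44 211.3 ] [0.4972 0.2156 0.0385]
```

```bash
python3 -m creep '[[-1,0,0,0,0,0,0],[-1,0,0,0,0,0,0]]'; python3 -m creep '[[-1,0,0,1,0,0,0],[-1,0,0,0,0,0,0]]';python3 -m creep '[[-1,0,0,8,0,0,0],[-1,0,0,30,0,0,0],[-1,0,0,0,0,0,0]]'
python3 - <<'E'
from h import *
im,d=read_camera("scene");cv2.imwrite("pics/s3.png",cv2.resize(im[190:330,160:330],None,fx=4,fy=4,interpolation=cv2.INTER_CUBIC)[:,:,::-1])
E
```

```text
t: 8.75
eef_pos: [0.4448, 0.0366, 0.0]
tool_rot: [0.0, -0.608, 0.794, -0.0]
contact_force: [-1.1, 0.2, 6.1]
gripper_width: 0.689
grasp_force: 20.0
t: 9.0
eef_pos: [0.4444, 0.0364, 0.0005]
tool_rot: [0.0, -0.609, 0.794, -0.0]
contact_force: [-0.3, -0.2, 0.3]
gripper_width: 0.69
grasp_force: 21.6
t: 9.38
eef_pos: [0.4458, 0.0366, 0.04]
tool_rot: [0.002, -0.608, 0.794, -0.001]
contact_force: [0.5, -0.1, -0.1]
gripper_width: 0.688
grasp_force: 21.9
```

View pics/s3.png

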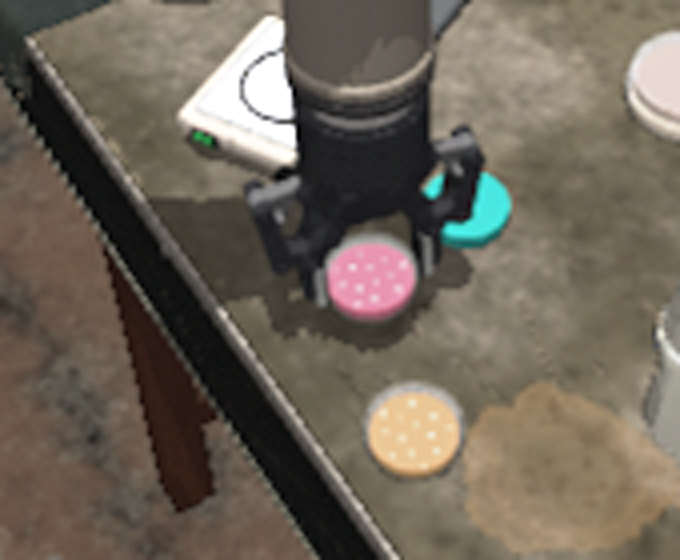

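The scene view shows the pink dish held level between both fingers, with the amber dish undisturbed. Next I carry it over the ring.

```bash
python3 -m creep '[[-1,0,0,50,0,0,0],[-1,13,45,0,0,0,0],[-1,13,45,0,0,0,0],[-1,13,44,0,0,0,0],[-1,12.5,44,0,0,0,0]]'; python3 -m creep '[[-1,0,0,0,0,0,0],[-1,0,0,-20,0,0,0],[-1,0,0,-16,0,0,0],[-1,0,0,0,0,0,0]]'
python3 - <<'E'
from h import *
o=get_obs();print(o["eef_pos"],o["tool_rot"])
a,_=read_camera("scene");np.save("s4.npy",a);a=a[170:260,190:310]
b,_=read_camera("top");np.save("t4.npy",b);b=b[180:270,190:310]
cv2.imwrite("pics/st4.png",cv2.resize(np.vstack([a,b]),None,fx=3.3,fy=3.3,interpolation=cv2.INTER_CUBIC)[:,:,::-1])
E
```

```text
t: 10.05
eef_pos: [0.4956, 0.2156, 0.0875]
tool_rot: [-0.001, -0.609, 0.794, 0.0]
contact_force: [0.1, -0.1, -0.6]
gripper_width: 0.689
grasp_force: 22.2
t: 10.55
eef_pos: [0.4945, 0.2129, 0.0507]
tool_rot: [-0.002, -0.608, 0.794, 0.0]
contact_force: [-0.9, -1.2, 0.1]
gripper_width: 0.688
grasp_force: 22.2
[0.49452331 0.21294652 0.05072615] [-1.92286813e-03 -6.08142167e-01  7.93825792e-01  1.36165900e-04]
```

View pics/st4.png

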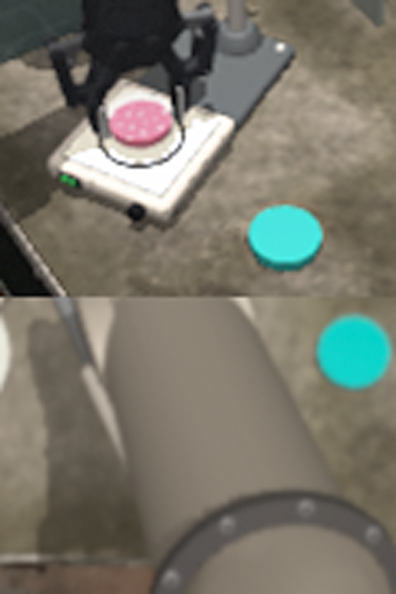

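The upper half shows the dish held level just above the ring, whose near arc is visible around and in front of it. The arm hides the stage in the lower half. Next I compare the dish and ring in the scene camera alone.

Run:
```python
from h import *
o=get_obs();print(o["eef_pos"])
def pink(im):
    h=cv2.cvtColor(im,cv2.COLOR_RGB2HSV);m=((h[...,0]>145)&(h[...,0]<178)&(h[...,1]>60)&(h[...,2]>130)).astype(np.uint8)
    m[:170]=0;m[300:]=0;m[:,:190]=0;m[:,310:]=0
    n,l,s,c=cv2.connectedComponentsWithStats(m);i=1+s[1:,4].argmax();k=s[i];return (k[0]+k[2]/2-.5,k[1]+k[3]/2-.5),k
a=np.load("scene0.npz")["im"];b=np.load("s4.npy")
p0,k0=pink(a);p4,k4=pink(b);print(p0,k0,p4,k4)
d0=cast("scene",p0,.013);d4=cast("scene",p4,.013+.0500);print("pink0",d0.round(4),"pink now",d4.round(4))
for nm,im,(x0,x1,y0,y1) in(("s0",a,(205,265,190,235)),("s4",b,(212,255,190,225))):
    g=cv2.cvtColor(im,cv2.COLOR_RGB2GRAY)[y0:y1,x0:x1]
    big=cv2.resize(g,None,fx=8,fy=8,interpolation=cv2.INTER_CUBIC)
    mm=cv2.adaptiveThreshold(big,255,cv2.ADAPTIVE_THRESH_MEAN_C,cv2.THRESH_BINARY_INV,61,15)
    cs,_=cv2.findContours(mm,cv2.RETR_CCOMP,cv2.CHAIN_APPROX_NONE)
    for k in cs:
        if len(k)>200:
            e=cv2.fitEllipse(k);uv=((e[0][0]+.5)/8-.5+x0,(e[0][1]+.5)/8-.5+y0);print(nm,len(k),np.round(e[1],1),np.round(uv,2),cast("scene",uv,.0385).round(4))
```

```text
[0.4958223  0.21377621 0.05220945]
(np.float64(252.5), np.float64(269.5)) [242 261  22  18 288] (np.float64(232.0), np.float64(207.5)) [223 201  19  14 192]
pink0 [0.4425 0.0307 0.013 ] pink now [0.4897 0.2032 0.063 ]
s0 531 [ 44.5 267.9] [217.29 227.98] [0.4285 0.1809 0.0385]
s0 213 [ 13.7 142.3] [249.61 215.17] [0.5257 0.1714 0.0385]
s0 580 [ 33.2 321.6] [252.66 220.95] [0.5207 0.1482 0.0385]
s0 547 [158.9 214.2] [232.55 210.96] [0.4952 0.2127 0.0385]
s0 458 [127.9 189. ] [232.33 210.97] [0.4947 0.213  0.0385]
s0 1527 [373.2 549.5] [228.28 221.31] [0.4651 0.1851 0.0385]
s4 232 [34.9 95.6] [231.59 202.8 ] [0.5099 0.2428 0.0385]
s4 2118 [222.3 244.5] [232.93 204.63] [0.5092 0.234  0.0385]
s4 203 [34.  76.2] [215.43 193.39] [0.491  0.305  0.0385]
```

```bash
python3 -m creep '[[-1,0.5,0,-10,0,0,0],[-1,0,0,-3,0,0,0],[-1,0,0,0,0,0,0],[-1,0,0,0,0,0,0]]'; python3 -m creep '[[-1,0,0,-2,0,0,0],[-1,0,0,0,0,0,0],[-1,0,0,0,0,0,0]]'; python3 -m creep '[[-1,0,0,-1.5,0,0,0],[-1,0,0,0,0,0,0],[-1,0,0,0,0,0,0]]'
```

```text
t: 11.15
eef_pos: [0.4965, 0.2145, 0.0394]
tool_rot: [0.0, -0.609, 0.794, -0.0]
contact_force: [-0.2, -0.3, -0.3]
gripper_width: 0.687
grasp_force: 22.2
t: 11.52
eef_pos: [0.4964, 0.2144, 0.0373]
tool_rot: [-0.0, -0.609, 0.794, 0.0]
contact_force: [0.7, -0.3, -0.6]
gripper_width: 0.693
grasp_force: 22.2
t: 11.9
eef_pos: [0.4965, 0.2144, 0.0361]
tool_rot: [0.0, -0.609, 0.794, 0.0]
contact_force: [-0.8, -1.3, 6.2]
gripper_width: 0.69
grasp_force: 22.6
```

Contact came at TCP z ≈ 0.0365, the height expected for the dish on the stage (or near it). Next I release and rise.

```bash
python3 -m creep '[[0.75,0,0,0,0,0,0],[0.85,0,0,0,0,0,0],[0.9,0,0,0,0,0,0],[1,0,0,2,0,0,0],[1,0,0,0,0,0,0]]'; python3 -m creep '[[1,0,0,15,0,0,0],[1,0,0,40,0,0,0],[1,0,0,50,0,0,0],[1,0,0,50,0,0,0],[1,0,0,50,0,0,0]]';python3 -m creep '[[1,0,60,10,0,0,-0.15],[1,0,60,0,0,0,-0.15],[1,-15,50,0,0,0,-0.15],[1,-15,30,0,0,0,-0.15],[1,-14,0,0,0,0,-0.15]]'
python3 - <<'E'
from h import *
o=get_obs();print(o["eef_pos"],o["tool_rot"])
a,_=read_camera("scene");a=a[150:270,180:340]
b,d=read_camera("top");np.savez("top5.npz",im=b,d=d);b=b[135:255,170:330]
cv2.imwrite("pics/st5.png",cv2.resize(np.vstack([a,b]),None,fx=2.5,fy=2.5,interpolation=cv2.INTER_CUBIC)[:,:,::-1])
E
```

```text
t: 12.52
eef_pos: [0.4965, 0.2144, 0.038]
tool_rot: [0.0, -0.609, 0.794, -0.0]
contact_force: [0.3, -0.5, -0.1]
gripper_width: 1.002
grasp_force: 0.0
t: 13.15
eef_pos: [0.4962, 0.2141, 0.2456]
tool_rot: [0.001, -0.608, 0.794, -0.0]
contact_force: [1.2, 0.4, -0.4]
gripper_width: 1.002
grasp_force: 0.0
t: 13.78
eef_pos: [0.4504, 0.4176, 0.2533]
tool_rot: [0.0, -0.275, 0.961, 0.001]
contact_force: [-0.3, -1.3, 0.1]
gripper_width: 1.004
grasp_force: 0.0
[0.45043431 0.41759039 0.25333739] [ 6.12125552e-05 -2.75414848e-01  9.61325328e-01  5.21043372e-04]
```

View pics/st5.png

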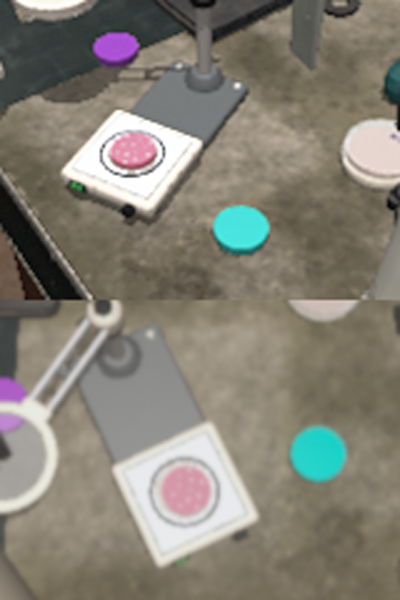

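The dish lies in the ring in both views and looks centred. I compute the offset, then turn the gripper to the knob's tangent.

```bash
python3 -m creep '[[0,0,0,0,0,0,-0.18],[0,0,0,0,0,0,-0.18],[0,0,0,0,0,0,-0.18],[0,0,0,0,0,0,-0.18],[0,0,0,0,0,0,-0.18]]'; python3 -m creep '[[0,0,0,0,0,0,-0.18],[0,0,0,0,0,0,-0.04],[0,0,0,0,0,0,0]]'
python3 - <<'E'
from h import *
t=np.load("top5.npz")["im"];h=cv2.cvtColor(t,cv2.COLOR_RGB2HSV)
m=((h[...,0]>145)&(h[...,0]<178)&(h[...,1]>45)&(h[...,2]>130)).astype(np.uint8);m[:,:220]=0;m[:,270:]=0;m[:190]=0;m[235:]=0
n,l,s,c=cv2.connectedComponentsWithStats(m);i=1+s[1:,4].argmax();k=s[i];uv=(k[0]+k[2]/2-.5,k[1]+k[3]/2-.5)
P=cast("top",uv,.049);print(k,"dish",P,cast("top",c[i],.049),"off ring mm",(P[:2]-[.4973,.2156])*1000)
import numpy as np
W=cloud("top",np.load("top5.npz")["d"]);mm=l==i;print("medium z",np.median(W[mm],0))
E
```

```text
t: 14.5
eef_pos: [0.4534, 0.4134, 0.2537]
tool_rot: [0.0, 0.172, 0.985, 0.0]
contact_force: [-0.2, 0.5, -0.4]
gripper_width: 0.498
grasp_force: 0.0
t: 14.88
eef_pos: [0.4528, 0.414, 0.2532]
tool_rot: [0.0, 0.276, 0.961, 0.0]
contact_force: [0.1, 0.2, -0.6]
gripper_width: 0.498
grasp_force: 0.0
[235 202  19  19 282] dish [0.4963637  0.21378072 0.049     ] [0.49670156 0.21409697 0.049     ] off ring mm [-0.93629825 -1.81927563]
medium z [0.49630152 0.21375527 0.05052147]
```

```bash
python3 -m creep '[[0,-2.5,4,-14,0,0,0],[0,0,0,-30,0,0,0],[0,0,0,-20,0,0,0],[0,0,0,0,0,0,0],[-1,0,0,0,0,0,0]]'; python3 -m creep '[[-1,0,0,0,0,0,0],[-1,0,0,0,0,0,0],[-1,0,0,0,0,0,0],[-1,0,0,0,0,0,0]]' 20
python3 - <<'E'
from h import *
from scipy.optimize import least_squares
k=np.array([[.4595,.155],[.4203,.2388],[.4171,.3319],[.4502,.4183]])
c=least_squares(lambda c:np.hypot(*(k-c).T)-.234,[.646,.293]).x;print("col",c,np.hypot(*(k-c).T))
D=np.array([.4966,.2145]);print("|D-c|",np.hypot(*(D-c)));v=D-c;bt=np.arctan2(v[1],v[0])
p=get_obs()["eef_pos"][:2];v=p-c;b=np.arctan2(v[1],v[0])
dl=(bt-b)%(2*np.pi);dl=dl-2*np.pi if dl>np.pi else dl
print(p,"turn",dl);n=10;P=[c+.234*np.array([np.cos(b+dl*i/n),np.sin(b+dl*i/n)]) for i in range(n+1)]
print("target",P[-1]);print((np.diff(P,axis=0)*1000).round(1).tolist())
E
```

```text
t: 15.5
eef_pos: [0.4504, 0.4186, 0.1894]
tool_rot: [0.0, 0.277, 0.961, 0.0]
contact_force: [-0.6, 0.1, 0.4]
gripper_width: 0.302
grasp_force: 0.0
t: 16.0
eef_pos: [0.4505, 0.4187, 0.1898]
tool_rot: [0.0, 0.277, 0.961, 0.001]
contact_force: [-0.2, -0.1, 6.7]
gripper_width: 0.184
grasp_force: 20.6
col [0.64798003 0.29344481] [0.23386253 0.23414579 0.23406065 0.23389262]
|D-c| 0.1707284249385796
[0.45053182 0.41873295] turn 1.046127755518274
target [0.4404989  0.18524323]
[[-12.0, -21.3], [-9.7, -22.5], [-7.3, -23.3], [-4.8, -24.0], [-2.3, -24.4], [0.2, -24.5], [2.8, -24.3], [5.3, -23.9], [7.8, -23.2], [10.2, -22.3]]
```

```bash
python3 -m creep '[[-1,0,0,1,0,0,0],[-1,-12,-21.5,0,0,0,0.105],[-1,-9.5,-22.5,0,0,0,0.105],[-1,-7.5,-23.5,0,0,0,0.105],[-1,-5,-24,0,0,0,0.105]]'; python3 -m creep '[[-1,-2,-24.5,0,0,0,0.105],[-1,0,-24.5,0,0,0,0.105],[-1,3,-24.5,0,0,0,0.105],[-1,5,-24,0,0,0,0.105],[-1,8,-23,0,0,0,0.105]]'; python3 -m creep '[[-1,10,-22,0,0,0,0.105],[-1,0,0,0,0,0,0],[-1,0,0,0,0,0,0],[-1,0,0,0,0,0,0]]'
```

```text
t: 16.62
eef_pos: [0.4162, 0.3263, 0.1898]
tool_rot: [0.001, 0.069, 0.998, 0.0]
contact_force: [7.3, 0.7, -3.2]
gripper_width: 0.181
grasp_force: 20.0
t: 17.25
eef_pos: [0.4307, 0.2065, 0.1899]
tool_rot: [0.001, -0.193, 0.981, 0.0]
contact_force: [7.2, 4.4, -6.6]
gripper_width: 0.186
grasp_force: 19.9
t: 17.75
eef_pos: [0.4408, 0.1849, 0.1898]
tool_rot: [0.001, -0.242, 0.97, 0.0]
contact_force: [5.4, 2.3, -5.1]
gripper_width: 0.186
grasp_force: 20.7
```

Knob is at the target (0.4408, 0.1849). Next I release, rise, back off and check from the top.

```bash
python3 -m creep '[[0,0,0,0,0,0,0],[0,0,0,0,0,0,0],[0.1,0,0,0,0,0,0],[0.1,0,0,0,0,0,0],[0.1,0,0,25,0,0,0]]'; python3 -m creep '[[0.1,0,0,50,0,0,0],[0.1,0,0,40,0,0,0],[0.1,-10,60,0,0,0,0],[0.1,-10,60,0,0,0,0],[0.1,-10,60,0,0,0,0]]';python3 -m creep '[[0.1,-10,60,0,0,0,0],[0.1,-10,60,0,0,0,0],[0.1,0,0,0,0,0,0],[0.1,0,0,0,0,0,0]]'
python3 - <<'E'
from h import *
b,d=read_camera("top");b0=b[125:245,180:340]
cv2.imwrite("pics/t6.png",cv2.resize(b0,None,fx=4,fy=4,interpolation=cv2.INTER_CUBIC)[:,:,::-1])
W=cloud("top",d);m=np.zeros(d.shape,bool);m[150:245,190:290]=1;m&=(W[...,2]>.15)&(W[...,2]<.185)
v,u=np.nonzero(m);print(u.min(),u.max(),v.min(),v.max())
K=np.zeros(d.shape,bool);K[180:245,190:290]=1;K&=(W[...,2]>.205)&(W[...,2]<.23)
k=W[K].mean(0);c=np.array([.648,.2934]);w=k[:2]-c;print("knob",k,"lens",c+.17*w/np.hypot(*w))
E
```

```text
t: 18.38
eef_pos: [0.4386, 0.1837, 0.2138]
tool_rot: [-0.002, -0.242, 0.97, -0.001]
contact_force: [0.1, -0.1, 1.2]
gripper_width: 0.552
grasp_force: 0.0
t: 19.0
eef_pos: [0.4094, 0.3661, 0.3051]
tool_rot: [0.0, -0.242, 0.97, 0.0]
contact_force: [0.8, 0.3, 0.2]
gripper_width: 0.551
grasp_force: 0.0
t: 19.5
eef_pos: [0.39, 0.4838, 0.3043]
tool_rot: [-0.0, -0.242, 0.97, -0.001]
contact_force: [0.9, 0.4, -0.7]
gripper_width: 0.549
grasp_force: 0.0
211 264 150 231
knob [0.43975191 0.18480306 0.2145284 ] lens [0.49726448 0.21479464]
```

View pics/t6.png

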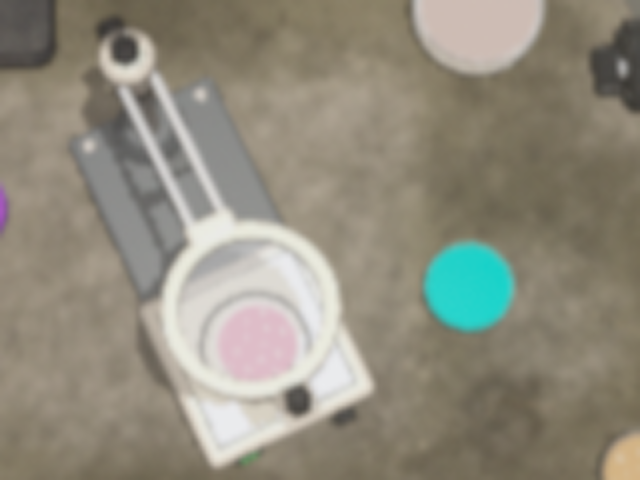

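The top view shows the arm in line with the stand and the dish inside the ring. The lens works out at (0.497, 0.215) and the dish at (0.4965, 0.214). The apparent offset between them is parallax.

```bash
python3 -c "
from station import *
print(hand_in())"
```

```text
the job is handed in; nothing more can be done
None
```

The job is handed in: I measured the pink dish within about 2 mm of the ring's centre and flat, and the lens within about 2 mm of the dish's centre; the amber dish was never touched, and the hand-in gave no verdict.

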